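Reorder the condiment tray by sliding

ROBOT

A 6-joint arm with a two-finger parallel gripper is mounted at the origin on a cart in front of the work surface, level with it; the furniture and walls round the work are solid. World frame = base frame: x ahead of the robot, y to its left, z up, the work surface at z = 0. Lengths are in mm, angles in rad, forces in N, time in s.
With the tool pointing down it reaches from about 300 to 775 mm from the base axis. Payload 14.6 kg.
Tool frame: the origin (TCP) lies on the centre line of the jaws, within the pads' length; the fingertips stand 19 mm ahead of it and the grasp point (between the pads) is the TCP (bot.tip_reach is the distance from the TCP to the fingertips, in mm); z points along the fingers, y is the line along which they close (so a half turn about z gives the same grasp; the last joint's range is limited). The gripper opens to 85 mm and grips with 20 to 120 N. Pads are 22 mm wide; open, the fingers measure 114 mm over their backs; the gripper's body (76 mm by 85 mm) begins 54 mm behind the grasp point. The pads swing forward as they close: fully open they stand 13 mm farther back than shut.
Start: joints at [1.039, 0.3, 1.521, -0, 1.321, -0.067], TCP at [246.53, 491.643, 250.281] pointing down, gripper open.
Joint ranges: [-3.03, 3.03], [-0.79, 2.21], [0.23, 2.52], [-1.04, 4.18], [0, 3.07], [-2.55, 2.55]. Speed limits (rad/s): [2.22, 2.22, 2.57, 3.14, 3.14, 3.14].

INTERFACE

Orientations are given as a unit quaternion [w, x, y, z].
In Python, from rig import bot gives the robot as it stands. Calls block until the motion is done:
- bot.move_to(position, orientation): joint-space move of the TCP to a pose.
- bot.servo_line(position, attitude=None, speed=150, until_force=None): straight line of the TCP; attitude=None keeps the orientation; speed is the mean speed in mm/s. With until_force (N) it stops when the force on the tool has changed by that much, and returns True; else False.
- bot.move_joints(angles): joint-space move.
- bot.move_gripper(opening, grip_force=None): finger opening in mm; grip_force is the grip in N (None keeps the last); returns when the fingers have stopped.
- bot.dwell(seconds).
- bot.ik(position, orientation): joint angles nearest the present ones, or None.
- bot.read_state(): the state.
- bot.read_camera(name): name is "scene" or "top" or "wrist"; returns a dict with "image" (480x640x3 uint8, blue, green, red), "depth" (480x640 float32, mm along the optical axis (not along the pixel's ray), 0 where there is no reading), "fovy" (degrees; the focal length in pixels is half the picture's height over the tangent of half this angle, whatever the lens; pixels are square), "cx", "cy" (the principal point, pixels), "eye" and "attitude" of the camera in the world; the wrist camera has in their place "mount" (4x4, takes a point from camera to tool coordinates, whose origin is the TCP and whose axes are the flange's). Camera axes: x right, y down, z forward; pixel columns grow to the right and rows downward; lengths in mm; the calibration is good to about 2 mm. A picture is of the moment at which its call begins: read the wrist's pose just before it.
A pose or a line that the arm cannot do raises bot.MotionError and nothing moves.
- bot.finish_job(): hands the job in; it is judged then, once.
The state is a dict: "clock": time; "joint_positions": joint angles; "qvel": joint speeds; "effort": joint torques, N m; "ee_pos": TCP position; "tool_rot": TCP orientation; "ft_force": force on the tool from outside, world axes, zero at the start; "moment": the same for the moment, N m; "grip_width": finger opening in mm; "grip_force": force on a finger pad.
Only numpy, scipy, OpenCV 4.12 (cv2) and the standard library are available. Lean on these libraries where they do the work, as an engineer would, in place of code of your own. Each camera call takes 0.05 s, during which the arm holds its last target. There are 200 camera calls.

TASK

The square wooden tray holds three lidded condiment boxes and one empty space. Slide the blue box into the empty space, then slide the white box into the place the blue one has left, each straight along the tray and fully into its corner, square with the tray. Keep the boxes down on the tray's floor, do not lift them, and leave the green box where it is.

Things in the scene. Friction and masses are not known exactly. Their poses are not given: they have to be found in the camera images.
- tray: Fixed square wooden tray, any yaw: 188 mm outside, 172 mm inside, no dividers; floor 8 mm up, walls 8 mm thick, 22 mm high; low brass handles at +x and -x. Origin: centre of its underside, on the worktop; x, y along its sides, z up. Four places, one per corner, centred at x, y = +-43 mm. At the start +x +y is empty, white stands at -x -y, blue and green in the other two, either way round.
- blue_box: Blue square condiment box, lid fixed on: 80x80 mm, 34 mm high, with a round upright wooden knob in the middle of the lid (22 mm diameter, 26 mm tall; top 60 mm above the underside). About 0.25 kg, loose, slides easily. Origin: centre of its underside; z up; x, y along its sides, within a few degrees of the tray's at the start. It stands beside the empty place at the start.
- white_box: White square condiment box, lid fixed on: 80x80 mm, 34 mm high, with a round upright wooden knob in the middle of the lid (22 mm diameter, 26 mm tall; top 60 mm above the underside). About 0.25 kg, loose, slides easily. Origin: centre of its underside; z up; x, y along its sides, within a few degrees of the tray's at the start. Starts diagonally across from the empty place.
- green_box: Green square condiment box, lid fixed on: 80x80 mm, 34 mm high, with a round upright wooden knob in the middle of the lid (22 mm diameter, 26 mm tall; top 60 mm above the underside). About 0.25 kg, loose, slides easily. Origin: centre of its underside; z up; x, y along its sides, within a few degrees of the tray's at the start. It stays where it is.
Things that resemble listed ones, but are neither listed nor needed, are in the scene too. What is shaped like the white_box but orange or red is not meant.

How it is judged:
By the outcome, as a careful person would: the job done as asked, in the order asked, and still so for the second after the job is handed in, with the robot touching nothing.
It also fails if it takes over 40 s, if anything falls off the work surface, if the arm or the gripper's body presses on something with over 40 N, if the wrist force passes 120 N, or if a joint passes its speed limit or range.

## Working session

There is one attempt and no reset: what is moved stays moved. The work goes in short steps, each a Python script; the robot and the scene stay as the last script left them, time stands still between calls to the robot, and variables do not carry over. Pictures are saved under pics/ and viewed, at most 10 in all, crops included, and the job is handed in when it is done.

```bash
ls; mkdir -p pics; python3 - <<'E'
from rig import bot
import cv2
import numpy as np
for n in ("top","scene"):
    c=bot.read_camera(n); cv2.imwrite(f"pics/{n}0.png",c["image"]); np.save(f"pics/{n}0.npy",c["depth"])
    print(n,c["fovy"],c["cx"],c["cy"],c["eye"],c["attitude"],c["image"].shape)
s=bot.read_state(); print(s["clock"],s["ee_pos"],s["tool_rot"])
E
```

```text
pics
top 51.547704804637654 318.51954563305543 237.48142907227876 [453.59454366 106.30188677 881.7926791 ] [-0.02222946  0.70990431 -0.70386317  0.01087959] (480, 640, 3)
scene 53.01359267470525 334.5357121554305 244.7831760932094 [ 212.03233285 -361.19268707  666.20212631] [-0.34132224  0.89239417 -0.27692091  0.10220855] (480, 640, 3)
0.1 [246.43821267 491.49398821 249.76270126] [-1.49876614e-04  2.30305260e-01  9.73118284e-01 -5.19835091e-04]
```

View pics/top0.png

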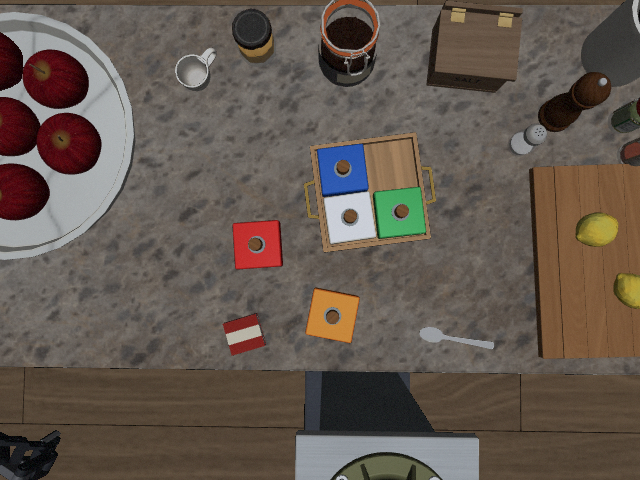

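View pics/scene0.png

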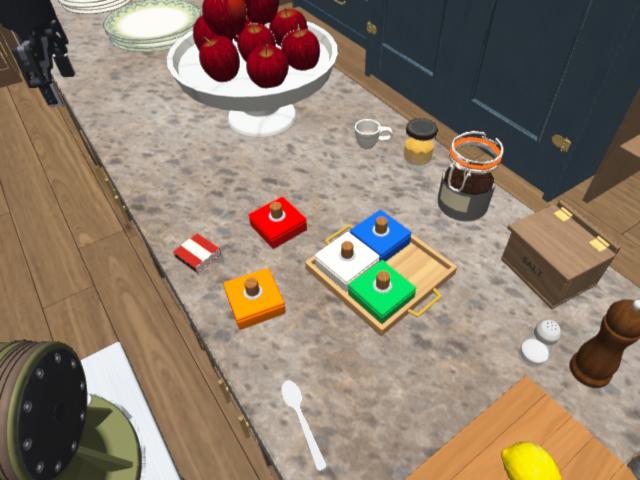

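The tray is at about (370,192) in the top image. Its handles are at image left and right, and the empty place is upper right, so tray +x is image right and +y is image up.

Candidates by top-view pixel:
- white: knob (350,217), in the tray. This is the white box to move.
- blue: knob (343,168), in the tray. This is the blue box to move.
- green: (402,211), in the tray. It stays.
- red: (257,245), outside the tray. A distractor.
- orange: (333,316), outside the tray. A distractor.

Next I measure with the top camera, then check with the wrist camera.

```bash
cat > h.py <<'E'
import numpy as np, cv2
from scipy.spatial.transform import Rotation as R
from rig import bot
def rot(q): return R.from_quat([q[1],q[2],q[3],q[0]])
def down(yaw):  # tool pointing down, tool y (closing line) at angle yaw+90deg
    q=(R.from_euler('z',yaw)*R.from_euler('x',np.pi)).as_quat(); return [q[3],q[0],q[1],q[2]]
def cam(name):
    s=bot.read_state(); c=bot.read_camera(name)
    if name=="wrist":
        T=np.eye(4);T[:3,:3]=rot(s["tool_rot"]).as_matrix();T[:3,3]=s["ee_pos"];M=T@np.array(c["mount"])
        c["R"],c["o"]=M[:3,:3],M[:3,3]
    else: c["R"],c["o"]=rot(c["attitude"]).as_matrix(),np.array(c["eye"])
    c["f"]=240/np.tan(np.radians(c["fovy"]/2)); return c
def ray(c,px,z):
    px=np.atleast_2d(px).astype(float)
    d=np.c_[(px[:,0]-c["cx"])/c["f"],(px[:,1]-c["cy"])/c["f"],np.ones(len(px))]@c["R"].T
    return (c["o"]+d*((z-c["o"][2])/d[:,2])[:,None])[:,:2]
def big(m):
    k,_=cv2.findContours(m.astype(np.uint8),cv2.RETR_EXTERNAL,cv2.CHAIN_APPROX_NONE)
    return max(k,key=cv2.contourArea)[:,0,:]
def rect(c,m,z):
    p=ray(c,big(m),z).astype(np.float32); (x,y),wh,a=cv2.minAreaRect(p)
    return np.round([x,y,*wh,(a+45)%90-45],1)
def measure(c,roi):
    """roi: pixel box x0,y0,x1,y1 around the tray"""
    im=c["image"]; h=cv2.cvtColor(im,cv2.COLOR_BGR2HSV).astype(int); H,S,V=h[...,0],h[...,1],h[...,2]
    r=np.zeros(H.shape,bool); r[roi[1]:roi[3],roi[0]:roi[2]]=1
    ms={"blue":(abs(H-112)<12)&(S>130),"green":(abs(H-65)<15)&(S>120),"white":(S<35)&(V>185)}
    k=np.ones((3,3),np.uint8); out={}
    for n,m in ms.items(): out[n]=rect(c,cv2.morphologyEx((m&r).astype(np.uint8),cv2.MORPH_CLOSE,k),42)
    t=((S>60)&r)|(ms["white"]&r)
    t=cv2.morphologyEx(t.astype(np.uint8),cv2.MORPH_OPEN,np.ones((9,9),np.uint8)); out["tray"]=rect(c,t,22)
    return out
E
python3 - <<'E'
from h import *
c=cam("top")
for k,v in measure(c,(295,120,445,260)).items(): print(k,v)
w=bot.read_camera("wrist"); print(np.round(w["mount"],3),w["fovy"],bot.tip_reach)
E
```

```text
blue [608.7  80.4  82.4  78.8   7.3]
green [536.7 -15.5  79.3  81.7   6.8]
white [528.2  67.6  75.9  76.7   8.8]
tray [574.5  31.2 188.  186.8   8. ]
[[  -0.      -0.957   -0.291   74.59 ]
 [   1.      -0.      -0.       2.075]
 [   0.      -0.291    0.957 -123.151]
 [   0.       0.       0.       1.   ]] 70.24694604026311 19.0
```

```bash
python3 - <<'E'
from h import *
bot.move_to([574.5,31.2,240],down(np.radians(98)))
bot.dwell(0.2)
c=cam("wrist"); cv2.imwrite("pics/w1.png",c["image"]); np.savez("pics/w1.npz",**{k:np.array(v) for k,v in c.items()})
s=bot.read_state(); print(s["clock"],s["joint_positions"],s["ee_pos"])
for k,v in measure(c,(0,0,640,480)).items(): print(k,v)
E
```

```text
2.4833 [-8.63673877e-03  3.64382428e-01  1.45964591e+00  2.97705014e-05
  1.31748805e+00 -1.49035511e-01] [574.46648024  31.64623271 240.03907695]
blue [610.7  84.   78.2  77.8   7.3]
green [538.1 -11.9  78.1  80.    6.9]
white [528.8  71.4  77.6  77.7   8.9]
tray [574.9  36.2 186.6 186.4   7.9]
```

View pics/w1.png

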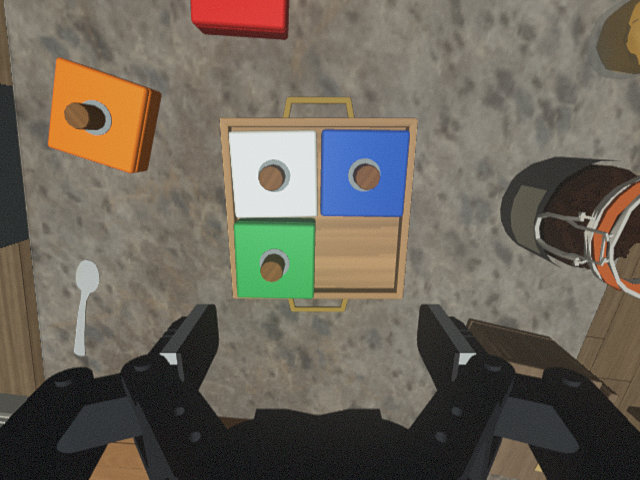

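The wrist view shows white (272,175), blue (367,175) and green (272,265) in the tray. The empty place is at (357,253), and red (240,15) and orange (105,115) lie outside, so the choice is confirmed. The two cameras disagree by about 4 mm, so I'll average two wrist views half a turn apart to cancel the mount error.

```bash
python3 - <<'E'
from h import *
bot.move_gripper(50)
for y in (8,188):
    bot.move_to([574.5,33,240],down(np.radians(y))); bot.dwell(0.2)
    c=cam("wrist"); cv2.imwrite(f"pics/w2_{y}.png",c["image"])
    s=bot.read_state(); print(s["clock"],s["joint_positions"][5],s["ee_pos"])
    for k,v in measure(c,(0,0,640,480)).items(): print(k,v)
E
```

```text
4.575 1.4245289486999129 [574.48899675  33.00164781 239.98818655]
blue [611.4  83.4  78.2  78.1   7.3]
green [540.2 -13.2  79.9  78.1   6.9]
white [529.4  71.   77.8  78.1   8.9]
tray [575.5  35.4 186.9 186.7   7.8]
7.475 -1.716546586560706 [574.50043602  33.00590131 239.99779517]
blue [609.   83.   80.2  78.2   7.3]
green [537.6 -13.7  78.2  78.1   6.9]
white [528.2  71.2  77.8  78.2   8.2]
tray [574.8  35.1 186.8 186.6   7.7]
```

```bash
cat >> h.py <<'E'
TC=np.array([575.1,35.3]); TA=np.radians(-82.2)
ex=np.array([np.cos(TA),np.sin(TA)]); ey=np.array([-np.sin(TA),np.cos(TA)])
def W(x,y): return TC+x*ex+y*ey
def show(): 
    s=bot.read_state(); print(round(s["clock"],2),np.round(s["ee_pos"],1),"F",np.round(s["ft_force"],1),"w",round(s["grip_width"],1))
def slide(start,y0,goal,y1,z=66):
    q0=down(np.radians(y0))
    bot.move_to([*start,100],q0); bot.servo_line([*start,z],speed=60,until_force=12); show()
    bot.move_gripper(15,30); show()
    hit=bot.servo_line([*goal,z],down(np.radians(y1)),speed=50,until_force=25); print("hit",hit); show()
    bot.move_gripper(50); bot.servo_line([*goal,100],speed=100); show()
E
python3 - <<'E'
from h import *
slide(np.array([610.2,83.2]),187.3,W(44,43.5),187.8)
bot.move_to([574.5,33,240],down(np.radians(188))); bot.dwell(.2)
c=cam("wrist"); cv2.imwrite("pics/w3.png",c["image"])
for k,v in measure(c,(0,0,640,480)).items(): print(k,v,np.round((v[:2]-TC)@np.c_[ex,ey],1))
show()
E
```

```text
8.85 [610.3  83.2  66.1] F [0.2 0.6 0.5] w 50.0
9.22 [610.4  83.2  66.5] F [-0.7 -0.4  4.3] w 20.6
hit False
11.1 [624.5  -2.   66.5] F [0.3 2.8 4.6] w 20.7
11.98 [624.2  -2.4 100.1] F [0.7 0.9 0.6] w 50.2
blue [ 6.215e+02 -4.000e-01  8.330e+01  7.780e+01  7.900e+00] [41.7 41.1]
green [537.8 -13.7  78.   78.1   6.8] [ 43.5 -43.6]
white [528.3  70.9  78.1  78.1   8.8] [-41.6 -41.5]
tray [574.4  35.5 186.3 187.2   8. ] [-0.3 -0.7]
12.89 [574.5  32.7 238.7] F [ 0.2 -0.2  0.5] w 49.8
```

View pics/w3.png

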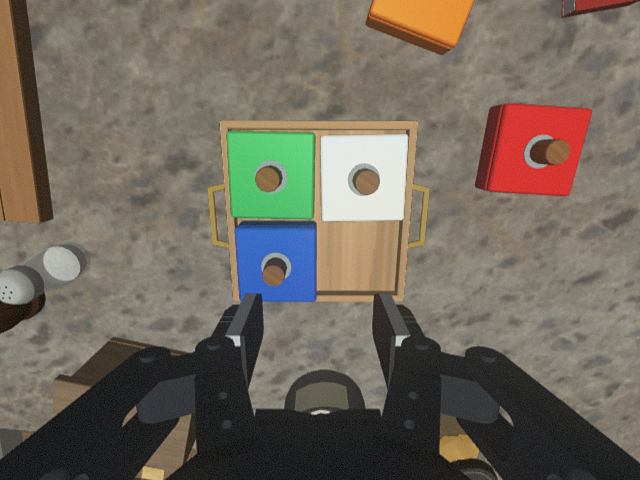

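Blue's knob is now at (272,270), in what was the empty corner; white (366,180) and green (268,178) haven't moved. Comparing the grip pose with the camera reading, the wrist camera reads about 1.6 mm high in world y. I'll correct for that and slide white.

```bash
sed -i 's/575.1,35.3/575.1,33.7/' h.py; python3 - <<'E'
from h import *
slide(np.array([528.8,69.4]),98.6,W(-43,43.5),97.8)
for y in (98,8):
    bot.move_to([574.5,33,240],down(np.radians(y))); bot.dwell(.2)
    c=cam("wrist"); cv2.imwrite(f"pics/w4_{y}.png",c["image"])
    for k,v in measure(c,(0,0,640,480)).items(): print(k,v,np.round((v[:2]-[0,1.6]-TC)@np.c_[ex,ey],1))
show()
E
```

```text
15.06 [528.9  69.4  66.1] F [0.2 0.1 0.7] w 50.2
15.43 [529.   69.4  66.4] F [-0.1  0.6  4. ] w 20.5
hit False
17.27 [612.2  82.2  66.5] F [-4.9 -0.5  7.2] w 20.9
18.15 [612.3  82.2 100.1] F [-0.6 -0.5 -0.4] w 49.9
blue [624.2   1.9  78.2  80.    7.6] [39.8 44.1]
green [538.  -11.8  78.   80.1   6.8] [ 41.6 -43.1]
white [612.2  84.4  78.4  77.1   8. ] [-43.6  43.4]
tray [574.8  36.2 186.5 186.2   8. ] [-0.9 -0.2]
blue [6.254e+02 3.000e-01 7.720e+01 7.810e+01 8.000e+00] [41.5 45.1]
green [541.6 -13.1  82.8  78.1   6.8] [ 43.4 -39.8]
white [612.7  83.8  77.4  78.    8. ] [-42.9  43.8]
tray [575.5  35.7 187.  186.9   8. ] [-0.3  0.5]
20.71 [574.5  33.  240. ] F [ 0.2 -0.1  1.1] w 49.9
```

View pics/w4_8.png

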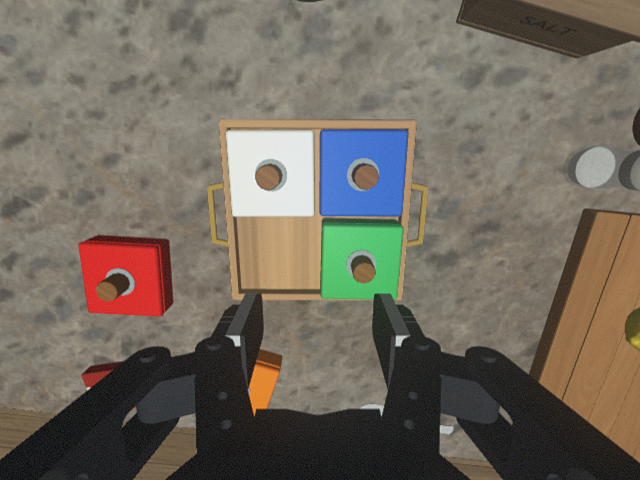

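Blue is at (364,175) and white at (270,175). Both are in their corners within about 1 mm and about 0.2° of the tray, and green (362,265) is still in its place. I'm handing the job in.

```bash
python3 -c "
from rig import bot
print(bot.finish_job())"
```

```text
the job is handed in; nothing more can be done
None
```

The blue box is in the formerly empty corner and the white box is in blue's old place, both on the tray floor and square to within about 0.2°. Green was left alone, and the job was handed in at about 21 s; the judge's result was not shown.

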